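# Soap stroke and safety cap for the wash-up

### The job

Get the wash-up mix ready: press the soap pump's head all the way down to its stop and let it come fully back up, then open the cleaner jug by pressing its safety cap down, twisting it anticlockwise while it is down and lifting it off. Finish while still holding the cap in the gripper, upright and still, about a hand's breadth (80 mm) straight above the jug's open neck. Leave the bowl, the mug and the oil bottle where they stand.

Things in the scene. Friction and masses are not known exactly. Their poses are not given: they have to be found in the camera images.
- jug: Grey square cleaner jug with white neck, fixed in a steel holder screwed to the counter (foot 120 x 120 mm, 4 mm thick; jug body 86 x 86 mm up to 108 mm, shoulder sloping in to 120 mm). Does not move. Origin: centre of the foot's underside, on the counter; z up, on the neck's axis. The closed cap's rim is 132 mm, its top 166 mm above the origin.
- neck (a point): Centre of the jug's open mouth (neck rim, 31 mm diameter), 154 mm above the counter, on the neck's axis; a small white spring insert stands 10 mm out of it. Hidden by the cap; the lifted cap's rim clears the rim after 22 mm and the insert after 32 mm.
- cap: White ribbed round push-and-turn cap on the jug, 53 mm diameter, 34 mm tall, about 30 g, loose; grip its side from above at any yaw. Origin: centre of its lower rim; z up; closed, its x is along the jug's x. Press down 6 to 7 mm (needs over 4, stops at 7), keep it down and turn it anticlockwise seen from above 60 to 110 degrees (free from 50, blocks at about 135), then lift straight off.
- cap_top (a point): Centre of the cap's flat top, 34 mm above its lower rim. A spring pushes the cap up against two bayonet lugs (6 N at rest, about 10 N fully pressed); unpressed, a 4 mm tooth blocks the twist and the lugs block a straight pull.
- soap: Clear round soap bottle, 70 mm diameter, with a black pump on top, fixed on a steel foot (90 mm diameter) screwed to the counter. Origin: centre of the foot's underside, on the counter; z up; the spout points along its -x. It does not move.
- plunger (a joint): Travel of the soap pump's head, m: 0 fully up, 0.014 fully down at its stop; springs back by itself; 3 N at the start, 8 N at the stop.
- plunger_top (a point): Centre of the pump head's flat round top (34 mm diameter, black), on the bottle's axis, 184 mm above the counter when up; press here straight down. The spout (10 mm bar, its top 2 mm below this face) runs 68 mm out along the bottle's -x.
- bowl: Bystander: steel bowl, 120 mm across, 55 mm tall, loose, under the pump's spout. Origin: centre of its underside.
- mug: Bystander: white mug, 80 mm across, 90 mm tall, loose. Origin: centre of its underside; handle to its +y.
- oil: Bystander: green glass oil bottle, 60 mm diameter, 190 mm tall, loose. Origin: centre of its underside.
Things that resemble listed ones, but are neither listed nor needed, are in the scene too. Of the things shaped like the cap, the white one is meant.

How it is judged (in metres and radians):
On the way, in this order (a step that is already met when the one before it is completed fails the run):
1. the pump head is pressed down to its stop (within 1.5 mm) (value of joint plunger above 0.0125 m), for 0.05 s.
2. the pump head is back up (within 3 mm) (value of joint plunger below 0.003 m), for 0.05 s.
3. the cap is pressed down on the neck by more than 4 mm, not yet twisted (z of cap in the frame of jug below 0.128 m and horizontal distance between cap and jug below 0.005 m and angle between the x axis of cap and the x axis of jug, either way round below 0.3 rad), for 0.05 s.
4. the cap is twisted past its lugs (over 40 degrees) while still on the neck (angle between the x axis of cap and the x axis of jug, either way round above 0.7 rad and z of cap in the frame of jug below 0.142 m and horizontal distance between cap and jug below 0.006 m), for 0.05 s.
At the end, for the whole second after the job is handed in: The cap is held by the fingers (over 1 N), off the jug, its lower rim 40 to 160 mm above the neck's mouth and its axis within 30 mm of the neck's, tilted less than 0.3 rad, and still (under 30 mm/s); the pump head is back up within 3 mm; bowl, mug and oil bottle are within 30 mm of where they stood (z of cap in the frame of neck between 0.04 and 0.16 m and horizontal distance between cap and neck below 0.03 m and angle between cap's own z axis and vertical below 0.3 rad and contact force between cap and the fingers above 1 N and contact force between cap and jug below 0.1 N and linear speed of cap below 0.03 m/s and value of joint plunger below 0.003 m and distance of each of bowl, mug, oil from where it was at the start of the episode below 0.03 m); the arm keeps its last pose, push and grip.
It fails at once if the bowl, mug or oil bottle is shoved (over 30 mm) or tipped over (distance of any of bowl, mug, oil from where it was at the start of the episode above 0.03 m or angle between any of bowl, mug, oil's own z axis and vertical above 0.6 rad).
It also fails if it takes over 51 s, if anything falls off the work surface, if the arm or the gripper's body presses on something with over 40 N, if the wrist force passes 120 N, or if a joint passes its speed limit or range.

### The arm

A 6-joint arm with a two-finger parallel gripper is mounted at the origin on the work surface. World frame = base frame: x ahead of the robot, y to its left, z up, the work surface at z = 0. Lengths are in mm, angles in degrees, forces in N, time in s.
With the tool pointing down it reaches from about 300 to 850 mm from the base axis. Payload 4.2 kg.
Tool frame: the origin (TCP) lies midway between the tips of the shut fingers; the grasp point (between the pads) lies 19 mm behind it; z points along the fingers, y is the line along which they close (so a half turn about z gives the same grasp; the last joint's range is limited). The gripper opens to 91 mm and grips with 3 to 60 N. Pads are 32 mm wide; open, the fingers measure 118 mm over their backs; the gripper's body (76 mm by 178 mm) begins 60 mm behind the grasp point.
Start: joints at [-71.792, 18.312, 89.639, -0, 72.044, -1.146], TCP at [190.566, -542.52, 213.976] pointing down, gripper open.
Joint ranges: [-177.97, 177.97], [-48.28, 115.42], [12.27, 149.76], [-77.06, 257.06], [2.81, 150.46], [-146.56, 146.56]. Speed limits (degrees/s): [147.25, 147.25, 180, 180, 180, 180].

### API

Orientations are given as [roll, pitch, yaw] about the fixed x, y, z axes, in that order (R = Rz(yaw) Ry(pitch) Rx(roll)).
In Python, from workcell import env gives the robot as it stands.
- The arm moves only by the shell command python3 -m jog 'ROWS' [FORCE]. ROWS is a JSON object of lists of equal length, an entry for each row: "jaw": the finger opening in mm, from 0 to 91.2; "slide": the shift along the tool's x, y, z in units of 30 mm (1.0 is 30 mm), a list of three; "spin": the turn about the tool's z in units of 8 degrees (1.0 is 8 degrees). In form: {"jaw": [jaw, ...], "slide": [[dx, dy, dz], ...], "spin": [spin, ...]}. A call has 1 to 10 rows; each row shifts and turns the commanded pose from where the row before left it, along the tool's axes as they then stand; what a row does not reach is not made up. A row lasts 1/10 s, in which the tool goes at most 50 mm and 8.59 degrees, less where a joint would pass 70% of its speed; a pose out of reach is approached as far as the arm can. A call is refused whole if a number of a shift passes 1 or a number of a turn 1, either way. A call with a gripper value outside its range is refused whole. The fingers move at their own pace and stop on an object; FORCE is the grip in N (left out, the last holds). Time passes only in rows, so rows that do not move let the fingers close. It gives the time, the measured TCP pose, the force, the opening and the grip force at its end, in the units of the state.
- env.state(): the state, without advancing time (a new reading comes with each control period).
- env.grab_frame(name): name is "scene" or "top" or "wrist"; returns the picture (400x640x3 uint8, red, green, blue); there is no depth.
- env.camera_model(name): a dict with "fx", "fy", "cx", "cy" (pixels), "camera_from_world" (4x4, takes a point from world to camera coordinates). Camera axes: x right, y up, looking along -z (the intrinsics and any distortion apply to the point x, -y, -z); pixel columns grow to the right and rows downward; lengths in mm; the calibration is good to about 2 mm. The wrist camera is an equidistant fisheye: a pixel r from the principal point sees the ray r / f radians off the axis. A picture is of the moment at which its call begins: read the wrist's pose just before it. camera_model takes no time and is no camera call; for the wrist camera it gives the pose at the moment of the call.
- env.job_done(): hands the job in; it is judged then, once.
The state is a dict: "time_s": time; "qpos": joint angles; "qvel": joint speeds; "effort": joint torques, N m; "ee_pos": TCP position; "ee_rot": TCP orientation; "force": force on the tool from outside, world axes, zero at the start; "torque": the same for the moment, N m; "gripper_width": finger opening in mm; "gripper_force": force on a finger pad.
Only numpy, scipy, OpenCV 4.12 (cv2) and the standard library are available. Lean on these libraries where they do the work, as an engineer would, in place of code of your own. Each camera call takes 0.05 s, during which the arm holds its last target. There are 200 camera calls.

## Working session

There is one attempt and no reset: what is moved stays moved. The work goes in short steps, Python scripts to look and compute and a shell command to move; the robot and the scene stay as the last step left them, time stands still between calls to the robot, and variables do not carry over. Pictures are saved under pics/ and viewed, at most 10 in all, crops included, and the job is handed in when it is done.

```bash
mkdir -p pics; python3 - <<'E'
from workcell import env
import cv2
s=env.state();print(s)
for n in("scene","top"):
    cv2.imwrite(f"pics/{n}0.png",env.grab_frame(n)[:,:,::-1]);print(n,env.camera_model(n))
E
```

```text
{'time_s': 0.0, 'qpos': array([-7.17913265e+01,  1.83521762e+01,  8.97088087e+01, -2.16323077e-03,
        7.20425055e+01, -1.14405492e+00]), 'qvel': array([ 0.01009511,  0.03235963, -0.02247944,  0.07117515,  0.0787977 ,
        0.04532929]), 'effort': array([ 1.19120148e-03, -4.12466347e+01, -2.31970489e+01,  7.27650197e-02,
        4.55715274e-02, -1.48062295e-04]), 'ee_pos': array([ 190.38998877, -542.01520837,  213.09863455]), 'ee_rot': array([-1.79896489e+02, -1.00763604e-05,  1.93533972e+01]), 'force': array([0.47123223, 0.68689507, 0.11426176]), 'torque': array([ 0.00091937, -0.02410179,  0.0542594 ]), 'gripper_force': 0.0, 'gripper_width': 91.15443478471079}
scene {'fx': 502.1875609765333, 'fy': 502.1875609765333, 'cx': 326.55188018412724, 'cy': 199.7756984325971, 'camera_from_world': array([[ 1.28024488e-01,  9.91721274e-01,  9.93207494e-03,
        -1.76435112e+02],
       [-6.13583878e-01,  7.13337216e-02,  7.86400868e-01,
         2.42662114e+02],
       [ 7.79181978e-01, -1.06772729e-01,  6.17636648e-01,
        -1.85280656e+03],
       [ 0.00000000e+00,  0.00000000e+00,  0.00000000e+00,
         1.00000000e+00]])}
top {'fx': 414.1013308339842, 'fy': 414.1013308339842, 'cx': 325.0273598932967, 'cy': 192.63416330674838, 'camera_from_world': array([[-6.57934295e-03, -9.99968057e-01, -4.53838743e-03,
         1.11789354e+02],
       [ 9.89760750e-01, -7.15918150e-03,  1.42556671e-01,
        -6.05484880e+02],
       [-1.42584608e-01, -3.55398852e-03,  9.89776237e-01,
        -1.01627730e+03],
       [ 0.00000000e+00,  0.00000000e+00,  0.00000000e+00,
         1.00000000e+00]])}
```

View pics/scene0.png

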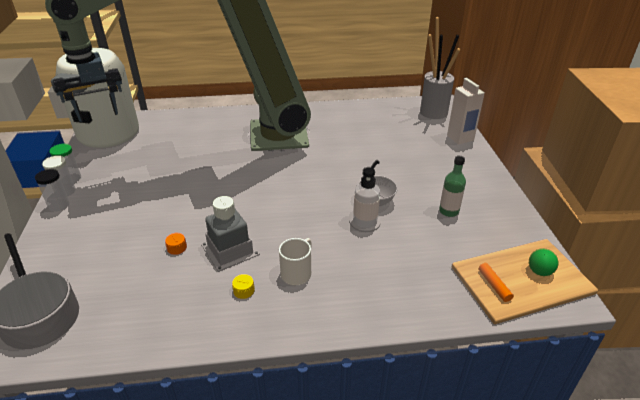

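View pics/top0.png

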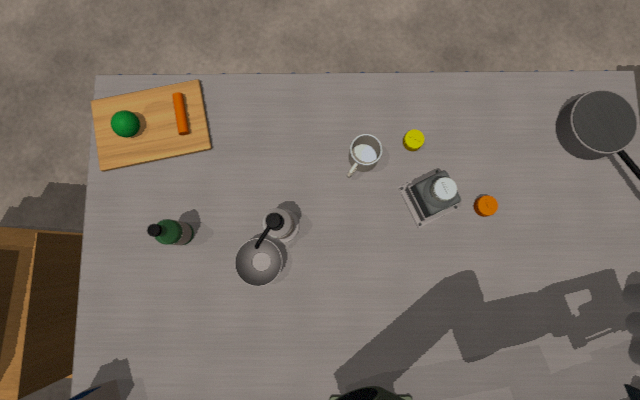

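The scene view has the white cap on the jug at (223,206), and the top view has it at (445,188). The orange (176,243) and yellow (243,286) caps lie loose on the counter, and a white-lidded jar stands at (53,165). The white cap on the jug is the one meant. The pump head is at scene (369,172) and top (275,221). I'll confirm both in one enlarged montage.

```bash
python3 - <<'E'
import cv2,numpy as np
def c(n,x,y,w=80,h=60):
    return cv2.resize(cv2.imread(f"pics/{n}0.png")[y:y+h,x:x+w],None,fx=5,fy=5,interpolation=cv2.INTER_CUBIC)
m=np.vstack([np.hstack([c("scene",190,190),c("top",395,160)]),np.hstack([c("scene",340,155),c("top",235,195)])])
cv2.imwrite("pics/m1.png",m)
E
```

```text
(no output)
```

View pics/m1.png

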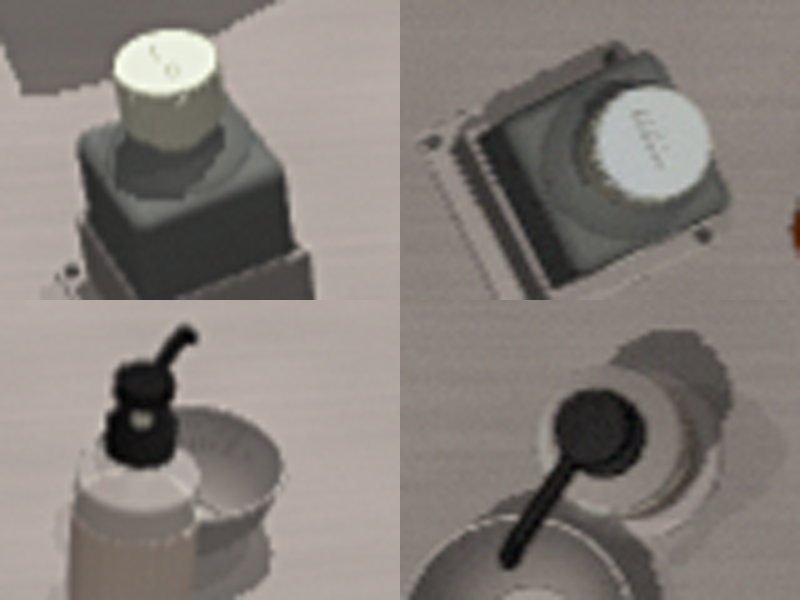

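The montage confirms a white ribbed cap on the grey jug, with its top centre at scene (223.2,202.4) and top (446,188.8). The pump head's disc centre is at scene (369,170.8) and top (274.4,220.6). The spout tip is at top (256.6,247), over the bowl.

```bash
cat > h.py <<'E'
from workcell import env
import numpy as np
def ray(n,u,v):
    m=env.camera_model(n);T=m["camera_from_world"];R=T[:3,:3]
    d=R.T@np.array([(u-m["cx"])/m["fx"],-(v-m["cy"])/m["fy"],-1]);return -R.T@T[:3,3],d
def plane(n,u,v,z):
    o,d=ray(n,u,v);return o+d*(z-o[2])/d[2]
def tri(a,b):
    o,d=ray(*a);p,e=ray(*b);k=np.linalg.lstsq(np.c_[d,-e],p-o,rcond=None)[0]
    x,y=o+k[0]*d,p+k[1]*e;return (x+y)/2,np.linalg.norm(x-y)
E
python3 - <<'E'
from h import *
np.set_printoptions(precision=1,suppress=True)
s,t="scene","top"
for nm,a,b,z in(("cap",(223.2,202.4),(446,188.8),166),("pump",(369,170.8),(274.4,220.6),184)):
    print(nm,plane(s,*a,z),plane(t,*b,z),tri((s,*a),(t,*b)))
print("spout tip",plane(t,256.6,247,177))
print("oil top",plane(t,155,230,190),"mug",plane(t,366,150,90),"mug handle",plane(t,350,174,50),"bowl",plane(t,259,261,55))
print("jug holder corners",plane(t,401,188,4),plane(t,421,223,4))
E
```

```text
cap [ 600.  -163.8  166. ] [ 595.4 -166.4  166. ] (array([ 595.9, -165.7,  163.3]), np.float64(2.926609707998707))
pump [530.3 222.7 184. ] [524.8 218.7 184. ] (array([525.4, 221.5, 180.4]), np.float64(4.625405483636792))
spout tip [467.6 258.1 177. ]
oil top [505.6 478.  190. ] mug [705.7   5.   90. ] mug handle [653.1  43.3  50. ] bowl [434.9 272.1  55. ]
jug holder corners [622.9 -94.3   4. ] [ 529.6 -143.7    4. ]
```

```bash
python3 -m jog '{"jaw":[0,0,0,0,0,0,0,0,0,0],"slide":[[0.9,-1,0],[0.9,-1,0],[0.9,-1,0],[0.9,-1,0],[0.9,-1,0],[0.9,-1,0],[0.9,-1,0],[0.9,-1,0],[0.9,-1,0],[0.9,-1,0]],"spin":[0,0,0,0,0,0,0,0,0,0]}' 50
python3 -m jog '{"jaw":[0,0,0,0,0,0,0,0,0,0],"slide":[[0.9,-1,0],[0.9,-1,0],[0.9,-1,0],[0.9,-1,0],[0.9,-1,0],[0.9,-1,0],[0.9,-1,0],[0.9,-1,0],[0.8,-0.8,0],[0.2,-0.2,0]],"spin":[0,0,0,0,0,0,0,0,0,0]}'
```

```text
time_s: 1.1
ee_pos: [346.0, -168.4, 213.8]
ee_rot: [-180.0, 0.0, 19.3]
force: [0.8, 0.7, -0.6]
gripper_width: 13.9
gripper_force: 0.0
time_s: 2.1
ee_pos: [489.4, 169.1, 213.2]
ee_rot: [-180.0, 0.0, 19.5]
force: [-0.7, -0.5, 0.1]
gripper_width: 0.4
gripper_force: 0.0
```

```bash
python3 -m jog '{"jaw":[0,0],"slide":[[0,0,0],[0,0,0]],"spin":[0,0]}'
python3 - <<'E'
from h import *
import cv2
m=env.camera_model("wrist");s=env.state();print(s["ee_pos"],s["ee_rot"],m)
im=env.grab_frame("wrist");np.savez("w1.npz",T=m["camera_from_world"]);cv2.imwrite("pics/w1.png",im[:,:,::-1])
E
```

```text
time_s: 2.3
ee_pos: [487.8, 165.4, 213.5]
ee_rot: [180.0, 0.1, 19.3]
force: [0.4, 0.2, -0.4]
gripper_width: 0.4
gripper_force: 0.0
[487.75194063 165.35113041 213.54384412] [1.79966507e+02 9.64808233e-02 1.93414694e+01] {'fx': 309.70691628693146, 'fy': 309.70691628693146, 'cx': 315.27337875760276, 'cy': 200.09330641661037, 'camera_from_world': array([[ 3.32108449e-01, -9.43241205e-01, -8.07290112e-05,
        -5.73236464e+00],
       [ 9.11293683e-01,  3.20882040e-01, -2.58028176e-01,
        -4.67181087e+02],
       [ 2.43408712e-01,  8.56197695e-02,  9.66137389e-01,
        -5.21081221e+02],
       [ 0.00000000e+00,  0.00000000e+00,  0.00000000e+00,
         1.00000000e+00]])}
```

View pics/w1.png

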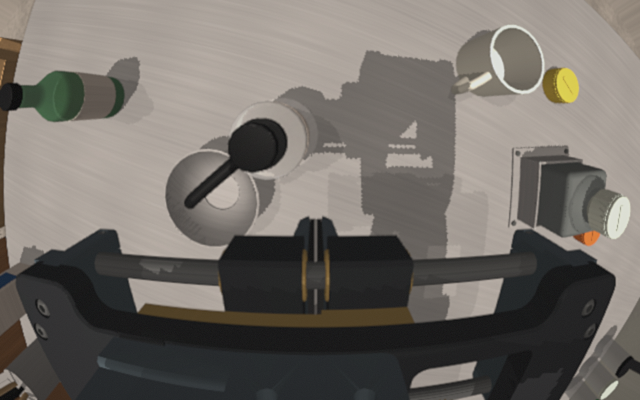

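The wrist view shows the pump head's disc centred at about (256,144), the cap top at about (618,217), and the fingers' tips at (315,220).

```bash
cat >> h.py <<'E'
def wplane(T,u,v,z):
    f,cx,cy=309.70691628693146,315.27337875760276,200.09330641661037
    x,y=u-cx,v-cy;r=np.hypot(x,y);a=r/f
    d=np.array([np.sin(a)*x/r,-np.sin(a)*y/r,-np.cos(a)]);R=T[:3,:3];o=-R.T@T[:3,3];d=R.T@d
    return o+d*(z-o[2])/d[2]
E
python3 - <<'E'
from h import *
import cv2
T=np.load("w1.npz")["T"]
print(wplane(T,256,144,184),wplane(T,618,217,166))
g=cv2.imread("pics/w1.png")[110:180,220:300];cv2.imwrite("pics/w1c.png",cv2.resize(cv2.convertScaleAbs(g,alpha=2.5),None,fx=8,fy=8,interpolation=cv2.INTER_CUBIC))
E
```

```text
[527.11527907 220.24707641 184.        ] [ 594.48914819 -158.25986558  166.        ]
```

View pics/w1c.png

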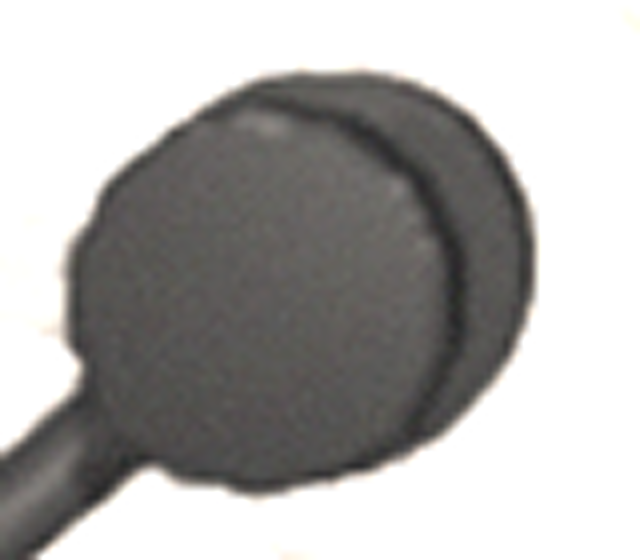

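The enlarged disc centre is wrist (252.7,146.9), which puts the pump at (525,221). That agrees with the triangulated (525.4,221.5).

```bash
python3 -m jog '{"jaw":[0,0,0,0,0,0,0,0,0,0],"slide":[[0.6,-0.45,0],[0.6,-0.45,0],[0.58,-0.44,0],[0,0,0],[0,0,0.4],[0,0,0.4],[0,0,0.1],[0,0,0.1],[0,0,0.1],[0,0,0.1]],"spin":[0,0,0,0,0,0,0,0,0,0]}'
python3 -m jog '{"jaw":[0,0,0,0],"slide":[[0,0,0.1],[0,0,0.1],[0,0,0],[0,0,0]],"spin":[0,0,0,0]}'
```

```text
time_s: 3.35
ee_pos: [525.3, 221.4, 178.4]
ee_rot: [180.0, 0.0, 19.4]
force: [-2.7, -2.2, 4.9]
gripper_width: 0.6
gripper_force: 2.5
time_s: 3.75
ee_pos: [525.3, 221.4, 172.6]
ee_rot: [180.0, 0.0, 19.4]
force: [-2.7, -2.9, 7.2]
gripper_width: 0.3
gripper_force: 3.5
```

```bash
python3 -m jog '{"jaw":[0,0,0,0],"slide":[[0,0,0.07],[0,0,0.05],[0,0,0],[0,0,0]],"spin":[0,0,0,0]}'
```

```text
time_s: 4.15
ee_pos: [525.4, 221.5, 170.3]
ee_rot: [180.0, -0.0, 19.4]
force: [-4.1, -4.0, 13.0]
gripper_width: 0.2
gripper_force: 6.0
```

```bash
python3 -m jog '{"jaw":[0,0,0],"slide":[[0,0,0.05],[0,0,0],[0,0,0]],"spin":[0,0,0]}'
python3 -m jog '{"jaw":[0,0,0,0,0,0,0,0,0],"slide":[[0,0,-0.2],[0,0,-0.3],[0,0,-0.5],[0,0,-0.6],[0,0,-0.4],[0,0,0],[0,0,0],[0,0,0],[0,0,0]],"spin":[0,0,0,0,0,0,0,0,0]}'
```

```text
time_s: 4.45
ee_pos: [525.4, 221.5, 170.2]
ee_rot: [180.0, -0.1, 19.4]
force: [-7.2, -5.0, 18.5]
gripper_width: 0.6
gripper_force: 9.5
time_s: 5.35
ee_pos: [525.2, 221.8, 225.8]
ee_rot: [180.0, 0.1, 19.4]
force: [-0.1, -0.1, -0.1]
gripper_width: 0.5
gripper_force: 0.0
```

```bash
python3 -m jog '{"jaw":[0,0,91,91,91,91,91,91,91,91],"slide":[[-0.2,0.6,0],[-0.3,1,0],[-0.3,1,0],[-0.3,1,0],[-0.3,1,0],[-0.3,1,0],[-0.3,1,0],[-0.3,1,0],[-0.3,1,0],[-0.3,1,0]],"spin":[0,0,0,0,0,0,0,0,0,0]}'
python3 -m jog '{"jaw":[91,91,91,91,91,91,91],"slide":[[-0.4,1,0],[-0.4,1,0],[-0.4,1,0],[-0.3,0.37,0],[0,0,0],[0,0,0],[0,0,0]],"spin":[0,0,0,0,0,0,0]}'
python3 - <<'E'
from h import *
import cv2
m=env.camera_model("wrist");s=env.state();print(s["ee_pos"],s["ee_rot"])
T=m["camera_from_world"];im=env.grab_frame("wrist");np.savez("w2.npz",T=T)
bgr=np.ascontiguousarray(im[:,:,::-1])
cv2.imwrite("pics/w2.png",cv2.resize(bgr[20:270,150:470],None,fx=2.4,fy=2.4,interpolation=cv2.INTER_CUBIC))
E
```

```text
time_s: 6.35
ee_pos: [538.7, -79.9, 226.3]
ee_rot: [-180.0, 0.0, 19.3]
force: [0.7, -1.0, -0.7]
gripper_width: 61.3
gripper_force: 0.0
time_s: 7.05
ee_pos: [530.0, -187.6, 226.8]
ee_rot: [-180.0, -0.0, 19.4]
force: [-0.0, 0.6, 0.2]
gripper_width: 91.0
gripper_force: 0.0
[ 530.04485208 -187.62298793  226.80730959] [-1.79965344e+02 -8.66399718e-03  1.94245403e+01]
```

View pics/w2.png

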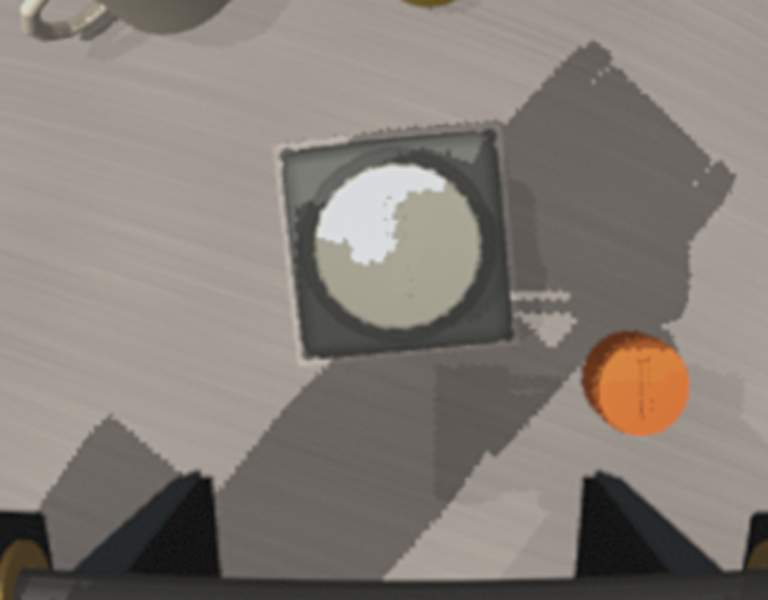

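The wrist view shows the white cap top centred at crop (398.5,245.5), which is pixel (316.0,122.3). It sits nearly straight over the jug's square body. The orange cap is well to the right of the fingers' path.

```bash
python3 - <<'E'
from h import *
T=np.load("w2.npz")["T"];p=wplane(T,316,122.3,166);q=wplane(T,315+.0,122.3,166)
print(p, "diam",np.linalg.norm(wplane(T,150+315/2.4,122.3,166)-wplane(T,150+482/2.4,122.3,166)))
s=env.state();a=np.radians(s["ee_rot"][2]);c,n=np.cos(a),np.sin(a)
for t in(p[:2],np.array([596,-165])):
    d=t-s["ee_pos"][:2];print((d@[c,n])/30,(d@[n,-c])/30)
E
```

```text
[ 594.86034512 -164.89007497  166.        ] diam 51.408371276157276
2.287377506702175 0.0028898207326038916
2.321979926591514 0.01899027074224435
```

```bash
python3 -m jog '{"jaw":[91,91,91,91,91,91,91,91,91,91],"slide":[[0.6,0,0],[0.8,0,0],[0.6,0.01,0],[0.3,0,0],[0,0,0.6],[0,0,0.8],[0,0,0.8],[0,0,0.53],[0,0,0.3],[0,0,0]],"spin":[0,0,0,0,0,0,0,0,0,0]}'
python3 -m jog '{"jaw":[40,40,40,40,40,40,40,40,40,40],"slide":[[0,0,0],[0,0,0],[0,0,0],[0,0,0],[0,0,0],[0,0,0],[0,0,0],[0,0,0],[0,0,0],[0,0,0]],"spin":[0,0,0,0,0,0,0,0,0,0]}' 50
```

```text
time_s: 8.1
ee_pos: [594.3, -165.8, 134.9]
ee_rot: [-179.9, 0.1, 19.4]
force: [0.1, -0.3, 0.5]
gripper_width: 91.5
gripper_force: 0.0
time_s: 9.1
ee_pos: [594.8, -165.5, 136.2]
ee_rot: [-179.9, 0.0, 19.4]
force: [-2.7, 5.3, 3.8]
gripper_width: 51.3
gripper_force: 50.0
```

```bash
python3 -m jog '{"jaw":[40,40,40,40,40,40],"slide":[[0,-0.05,0],[0,0,0.1],[0,0,0.1],[0,0,0.08],[0,0,0],[0,0,0]],"spin":[0,0,0,0,0,0]}'
```

```text
time_s: 9.7
ee_pos: [594.9, -165.5, 129.2]
ee_rot: [179.9, -0.1, 19.4]
force: [-4.1, 2.4, 9.7]
gripper_width: 51.2
gripper_force: 50.0
```

```bash
python3 -m jog '{"jaw":[40,40,40,40,40,40,40],"slide":[[0,0,0.03],[0,0,0],[0,0,0],[0,0,0],[0,0,0],[0,0,0],[0,0,0]],"spin":[0,0,-0.4,-0.4,-0.4,0,0]}' 58
```

```text
time_s: 10.4
ee_pos: [596.2, -165.8, 129.2]
ee_rot: [179.8, -0.2, 29.0]
force: [-1.3, 1.5, 11.3]
gripper_width: 50.7
gripper_force: 58.0
```

```bash
python3 -m jog '{"jaw":[40,40,40,40,40,40,40,40,40,40],"slide":[[0,0,0],[0,0,0],[0,0,0],[0,0,0],[0,0,0],[0,0,0],[0,0,0],[0,0,0],[0,0,0],[0,0,0]],"spin":[-0.8,-0.9,-0.9,-0.9,-0.9,-0.9,-0.9,-0.9,-0.9,-0.8]}'
python3 -m jog '{"jaw":[40,40],"slide":[[0,0,0],[0,0,0]],"spin":[0,0]}'
python3 - <<'E'
from h import *
import cv2
s=env.state();print(s["force"],s["torque"])
cv2.imwrite("pics/s3.png",cv2.resize(env.grab_frame("scene")[130:280,150:300,::-1],None,fx=4,fy=4,interpolation=cv2.INTER_CUBIC))
E
```

```text
time_s: 11.4
ee_pos: [597.3, -166.2, 129.3]
ee_rot: [179.6, 0.2, 99.6]
force: [-0.5, 0.9, 9.1]
gripper_width: 51.4
gripper_force: 58.0
time_s: 11.6
ee_pos: [597.3, -166.3, 129.3]
ee_rot: [179.6, 0.3, 99.4]
force: [-0.3, 0.6, 10.9]
gripper_width: 51.1
gripper_force: 58.0
[-0.32371245  0.62378967 10.94215065] [ 0.09473461 -0.08968158  0.04775727]
```

View pics/s3.png

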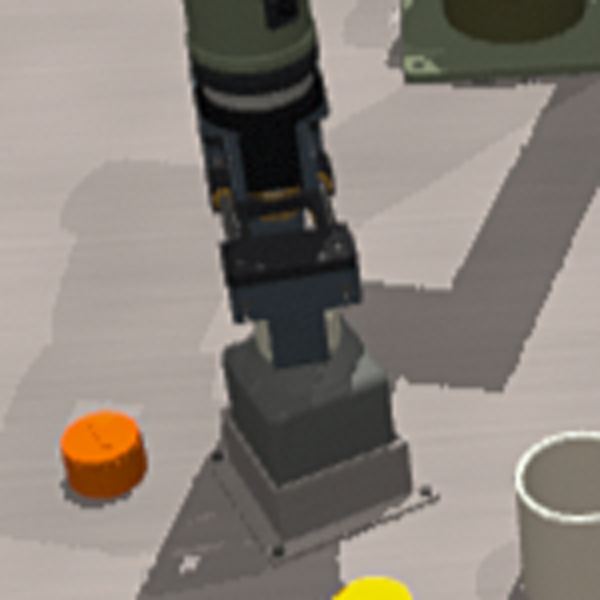

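The finger covers the cap low on the jug, with white visible on both sides at (262,340) and (345,330). The gripper has turned 80° and there is little torque, so I'll lift gently and watch the force.

```bash
python3 -m jog '{"jaw":[40,40,40,40,40,40],"slide":[[0,0,-0.1],[0,0,-0.15],[0,0,-0.2],[0,0,-0.2],[0,0,0],[0,0,0]],"spin":[0,0,0,0,0,0]}'
```

```text
time_s: 12.25
ee_pos: [595.0, -165.3, 146.0]
ee_rot: [180.0, 0.0, 99.4]
force: [1.1, -0.0, 0.7]
gripper_width: 51.9
gripper_force: 58.0
```

```bash
python3 -m jog '{"jaw":[40,40,40,40,40,40,40,40,40,40],"slide":[[0,0,-0.2],[0,0,-0.4],[0,0,-0.5],[0,0,-0.6],[0,0,-0.6],[0,0,-0.5],[0,0,-0.2],[0,0,0],[0,0,0],[0,0,0]],"spin":[0,0,0,0,0,0,0,0,0,0]}'
python3 - <<'E'
from h import *
import cv2
a=env.grab_frame("scene")[130:280,150:300,::-1];b=env.grab_frame("wrist")[100:300,215:415,::-1]
f=lambda i:cv2.resize(np.ascontiguousarray(i),(400,400),interpolation=cv2.INTER_CUBIC)
cv2.imwrite("pics/s4.png",np.hstack([f(a),f(b)]));print(env.state()["force"])
E
```

```text
time_s: 13.25
ee_pos: [594.1, -164.8, 235.1]
ee_rot: [-179.9, -0.0, 99.4]
force: [0.3, -0.4, -0.1]
gripper_width: 51.6
gripper_force: 58.0
[-0.20090559 -0.02993898 -0.28746948]
```

View pics/s4.png

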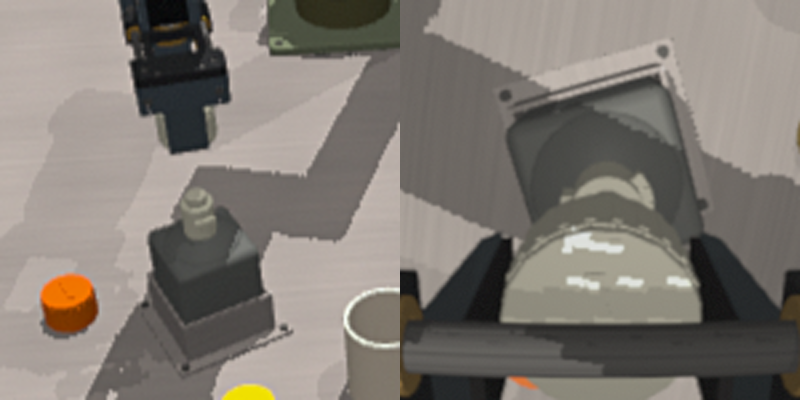

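The cap is held level between the fingers, and the neck with its insert is open below (left panel, about (198,200)). The rim is about 77 mm above the mouth and everything is still.

```bash
python3 -c "from workcell import env;print(env.job_done())"
```

```text
the job is handed in; nothing more can be done
None
```

I pressed the soap pump to its stop and let it back up, then opened the jug and handed the job in at about 13 s with the cap held level about 77 mm above the open neck; no verdict came back, and I didn't take a final picture to check the pump, bowl, mug or oil bottle.

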